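# Eject a stuck concrete core from a core barrel

## Task

A concrete core is stuck in the sloping steel core barrel on the grey stand. Take the red-handled ejector rod from its wooden rest, push the core with it right out of the barrel's lower end so that it lies in the chute, then draw the rod out and lay it back in its rest the way it lay. Do not handle the core with the gripper, and leave the timer, dish, meter and tape roll where they are.

Things in the scene. Friction and masses are not known exactly. Their poses are not given: they have to be found in the camera images.
- barrel: Fixed steel core barrel: tube 100 mm long, bore 44, outside 50, sloping down 30 deg on a grey stand (base plate 146 x 100 x 10). Origin on the bore axis at the lower (exit) end; +x along the axis, downhill out of the exit (push direction), +y level, +z square to it, upward. Two sprung strips in the bore (x -65 to -45 mm) grip the core; nothing on it rises over 32 mm above the axis along z.
- mouth (a point): Centre of the barrel's upper mouth, where the rod goes in: on the bore axis, 100 mm uphill of the barrel's origin, same axes. A dark collar 58 mm across surrounds it. A push of about 5 to 11 N along the axis moves the core; it falls once the core's rear end has passed the strips, and the core may then slide on by itself.
- chute_stop (a point): Centre of the rubber stop that ends the open aluminium V chute, 88 mm past the barrel's exit along its x (same axes). The core lies in the chute about 3.5 mm below the bore axis.
- core: The stuck concrete core, a grey cylinder 40 mm in diameter and 60 mm long, about 0.17 kg. Origin at its centre, +x along its axis in the push direction. At the start its rear (upper) face lies 15 to 32 mm inside the upper mouth and its other end is still inside the barrel.
- rod: Ejector rod, 198 mm, about 0.2 kg. Origin on the axis where to grip the handle; +x along the axis to the tip. Red round handle, 28 mm thick, x -42 to 38 mm; steel flange 52 mm across, x 38 to 44; steel shaft 14 mm thick; white head 30 mm across and 12 mm long, ending at x = 156. The flange meets the barrel's mouth when the tip stands 12 mm past the exit.
- rod_tip (a point): Centre of the flat end face of the rod's white pusher head; same axes as the rod.
- rest: Fixed wooden rest, base 160 x 66 x 10 mm, two V notches holding the rod level, its axis 50 mm over the bench. Origin on the bench; +x the way the rod's tip points, +z up. Notches 10 mm thick, 25 mm to either side, at x = -35 mm (handle's rear end) and x = 100 mm (shaft), tops no higher than 62 mm. The rod lies with its origin within 6 mm of x = 0, y = 0, z = 50 mm; lift it straight up.
- timer: Bystander: white square bench timer, 64 x 64 x 19 mm, near the front edge at the right; origin at the centre of its underside.
- dish: Bystander: covered petri dish, 62 mm across, 14 mm tall, near the front edge at the right; origin at the centre of its underside.
- ph_pen: Bystander: yellow pocket meter lying at the far right, 38 x 177 x 25 mm; origin at the centre of its underside.
- tape: Bystander: roll of beige tape lying flat at the right, 100 mm across, 25 mm tall; origin at the centre of its underside.

How it is judged (in metres and radians):
On the way, in this order (a step that is already met when the one before it is completed fails the run):
1. the rod's head is in the barrel and pushes the core (x of rod_tip in the frame of barrel between -0.09 and 0.03 m and y of rod_tip in the frame of barrel between -0.015 and 0.015 m and z of rod_tip in the frame of barrel between -0.015 and 0.015 m and contact force between rod and core above 1 N), for 0.1 s.
2. the core is wholly out of the barrel's lower end, in the chute (x of core in the frame of barrel between 0.032 and 0.075 m and y of core in the frame of barrel between -0.02 and 0.02 m and z of core in the frame of barrel between -0.02 and 0.012 m), for 0.2 s.
At the end, for the whole second after the job is handed in: The core lies still in the chute, wholly out of the barrel (its centre at least 32 mm past the exit, 30 mm being its half length); the rod lies still in both notches of its rest, released, within 25 mm along and 12 mm across of where it is carried, tip pointing the same way as before (all of step 2 and linear speed of each of core, rod below 0.02 m/s and x of rod in the frame of rest between -0.025 and 0.025 m and y of rod in the frame of rest between -0.012 and 0.012 m and z of rod in the frame of rest between 0.042 and 0.06 m and y of rod_tip in the frame of rest between -0.015 and 0.015 m and z of rod_tip in the frame of rest between 0.04 and 0.062 m and contact force between rod and the fingers below 0.1 N); the robot touches nothing.
It fails at once if the gripper touches the core (contact force between the fingers and core above 0.5 N).
It fails at once if the core falls off the chute (height (world z) of core below 0.03 m).
It fails at once if the timer, petri dish, pocket meter or tape roll is shifted by more than 30 mm (distance of any of timer, dish, ph_pen, tape from where it was at the start of the episode above 0.03 m).
It also fails if it takes over 53 s, if anything falls off the work surface, if the arm or the gripper's body presses on something with over 40 N, if the wrist force passes 120 N, or if a joint passes its speed limit or range.

## Robot

A 6-joint arm with a two-finger parallel gripper is mounted at the origin on a cart in front of the work surface, level with it; the furniture and walls round the work are solid. World frame = base frame: x ahead of the robot, y to its left, z up, the work surface at z = 0. Lengths are in mm, angles in rad, forces in N, time in s.
With the tool pointing down it reaches from about 375 to 900 mm from the base axis. Payload 3.1 kg.
Tool frame: the origin (TCP) lies between the finger pads; the fingertips stand 17 mm ahead of it and the grasp point (between the pads) lies 2 mm behind it; z points along the fingers, y is the line along which they close (so a half turn about z gives the same grasp; the last joint's range is limited). The gripper opens to 85 mm and grips with 20 to 120 N. Pads are 22 mm wide; open, the fingers measure 114 mm over their backs; the gripper's body (76 mm by 85 mm) begins 54 mm behind the grasp point. The pads swing forward as they close: fully open they stand 13 mm farther back than shut.
Start: joints at [-1.498, 0.527, 1.433, -0, 1.181, -0.178], TCP at [155.742, -605.261, 248.31] pointing down, gripper open.
Joint ranges: [-3.08, 3.08], [-0.75, 2.2], [0.22, 2.44], [-1.43, 4.57], [0, 2.65], [-2.85, 2.85]. Speed limits (rad/s): [2.79, 2.79, 3.14, 3.14, 3.14, 3.14].

## Interface

Orientations are given as a unit quaternion [w, x, y, z].
In Python, from rig import robot gives the robot as it stands.
- The arm moves only by the shell command python3 -m handwheel 'ROWS' [FORCE]. ROWS is JSON, one flat list of numbers, 5 for each row, row after row: the shift along the world's x, y, z in cm, then the turn about the world's z in rad, then the finger opening in cm, from 0 to 8.54. A call has 1 to 20 rows; each row is the pose to reach, as a shift and turn from the pose commanded when the call began; what a row does not reach only later rows make up. A row lasts 1/8 s, in which the tool goes at most 62.5 mm and 10.7 degrees, less where a joint would pass 70% of its speed; a pose out of reach is approached as far as the arm can. A call with a gripper value outside its range is refused whole. The fingers move at their own pace and stop on an object; FORCE is the grip in N (left out, the last holds). Time passes only in rows, so rows that repeat a pose let the fingers close. It gives the time, the measured TCP pose, the force and the opening at its end, in the units of the state.
- robot.state(): the state, without advancing time (a new reading comes with each control period).
- robot.read_camera(name): name is "scene" or "top" or "wrist"; returns (picture, depth): 420x560x3 uint8, red, green, blue; 420x560 float32, mm along the optical axis (not along the pixel's ray), 0 where there is no reading.
- robot.get_calibration(name): a dict with "vertical_fov" (degrees; the focal length in pixels is half the picture's height over the tangent of half this angle, whatever the lens; pixels are square), "cx", "cy" (the principal point, pixels), "R" (3x3) and "t" (3): a world point X has camera coordinates R X + t; the wrist camera has in their place "T_tool_cam" (4x4, takes a point from camera to tool coordinates, whose origin is the TCP and whose axes are the flange's). Camera axes: x right, y down, z forward; pixel columns grow to the right and rows downward; lengths in mm; the calibration is good to about 2 mm. The wrist camera is an equidistant fisheye: a pixel r from the principal point sees the ray r / f radians off the axis. A picture is of the moment at which its call begins: read the wrist's pose just before it. get_calibration takes no time and is no camera call.
- robot.job_done(): hands the job in, once; it reports no verdict.
Trained networks look in the newest picture that a camera, given by its name, has taken for a name from the list of things; names that differ only in an ending like _2 or _b are one class to them, and where a whole thing is asked for, a point or a joint stands for the part that bears it (a point fixed in the world has none). Each returns a list of dicts, best first, with "score" (0 to 1); they miss things now and then, are a little off and sometimes report something else, mostly with a low value. They report only what shows in the picture. A call takes as long as a camera call.
- robot.spot_in(camera, query): "rect" ([left, top, right, bottom] in pixels, round what is visible of it).
The state is a dict: "time": time; "joints": joint angles; "qd": joint speeds; "joint_torque": joint torques, N m; "tool_pos": TCP position; "eef_rot": TCP orientation; "ft_force": force on the tool from outside, world axes, zero at the start; "torque": the same for the moment, N m; "width": finger opening in mm.
Only numpy, scipy, OpenCV 4.12 (cv2) and the standard library are available. Lean on these libraries where they do the work, as an engineer would, in place of code of your own. Each camera call takes 0.05 s, during which the arm holds its last target. There are 200 camera calls.

## Working session

There is one attempt and no reset: what is moved stays moved. The work goes in short steps, Python scripts to look and compute and a shell command to move; the robot and the scene stay as the last step left them, time stands still between calls to the robot, and variables do not carry over. Pictures are saved under pics/ and viewed, on a budget of 10 in all, crops included, one or two more only if the job needs it, and the job is handed in when it is done.

```bash
mkdir -p pics; ls; python3 - <<'E'
from rig import robot
import cv2,numpy as np
s=robot.state();print({k:np.round(v,3) for k,v in s.items()})
P=[]
for c in("scene","top"):
    im,d=robot.read_camera(c);np.savez(f"{c}.npz",im=im,d=d)
    k=robot.get_calibration(c);print(c,{a:np.round(b,3).tolist() for a,b in k.items()})
    for q in("barrel","core","rod","rest","tape","dish","timer","ph_pen"):
        print(c,q,[(np.round(r["rect"]).tolist(),round(r["score"],2)) for r in robot.spot_in(c,q)[:2]])
    cv2.imwrite(f"pics/{c}0.png",im[...,::-1])
E
```

```text
pics
{'time': np.float64(0.0), 'joints': array([-1.498,  0.528,  1.434, -0.   ,  1.181, -0.179]), 'qd': array([-0.001, -0.001, -0.001,  0.001,  0.002,  0.   ]), 'joint_torque': array([-1.0000e-03, -4.4236e+01, -1.7802e+01, -0.0000e+00,  8.0000e-03,
        0.0000e+00]), 'tool_pos': array([ 155.673, -604.575,  247.341]), 'eef_rot': array([-0.001,  0.992,  0.126,  0.   ]), 'ft_force': array([-0.777, -0.611, -0.383]), 'torque': array([ 0.068, -0.015, -0.01 ]), 'width': np.float64(85.241)}
scene {'vertical_fov': 50.126, 'cx': 281.779, 'cy': 211.239, 'R': [[0.984, -0.176, -0.008], [-0.152, -0.822, -0.549], [0.09, 0.542, -0.836]], 't': [-509.29, -5.967, 1628.787]}
scene barrel [([249.0, 198.0, 286.0, 258.0], 0.82)]
scene core [([239.0, 128.0, 259.0, 168.0], 0.43), ([257.0, 190.0, 286.0, 256.0], 0.39)]
scene rod [([244.0, 128.0, 259.0, 169.0], 0.54), ([303.0, 321.0, 363.0, 335.0], 0.35)]
scene rest [([240.0, 128.0, 260.0, 167.0], 0.91), ([256.0, 192.0, 287.0, 258.0], 0.73)]
scene tape [([261.0, 338.0, 295.0, 375.0], 0.84)]
scene dish [([255.0, 288.0, 274.0, 306.0], 0.64)]
scene timer [([258.0, 316.0, 286.0, 335.0], 0.86)]
scene ph_pen [([301.0, 321.0, 362.0, 333.0], 0.75)]
top {'vertical_fov': 52.799, 'cx': 276.907, 'cy': 203.507, 'R': [[0.024, -1.0, 0.016], [-0.983, -0.027, -0.18], [0.181, -0.011, -0.983]], 't': [-201.691, 477.864, 1374.875]}
top barrel [([249.0, 196.0, 304.0, 237.0], 0.61)]
top core []
top rod [([130.0, 210.0, 193.0, 224.0], 0.89)]
top rest [([134.0, 207.0, 182.0, 232.0], 0.66)]
top tape [([385.0, 216.0, 414.0, 244.0], 0.76)]
top dish []
top timer [([361.0, 220.0, 382.0, 241.0], 0.57), ([251.0, 195.0, 301.0, 236.0], 0.54)]
top ph_pen [([373.0, 154.0, 391.0, 207.0], 0.96), ([332.0, 227.0, 351.0, 237.0], 0.66)]
```

```bash
python3 - <<'E'
import cv2,numpy as np
a=np.load("top.npz")["im"][180:260,120:320,::-1]
b=np.load("scene.npz")["im"][110:290,220:320,::-1]
a=cv2.resize(a,None,fx=4,fy=4,interpolation=cv2.INTER_CUBIC)
cv2.imwrite("pics/t1.png",a)
b=cv2.resize(b,None,fx=3.2,fy=3.2,interpolation=cv2.INTER_CUBIC)
c=np.zeros((576,800,3),np.uint8);c[:320]=a
cv2.imwrite("pics/t1.png",c[:320]);cv2.imwrite("pics/s1.png",b)
E
```

```text
(no output)
```

View pics/t1.png

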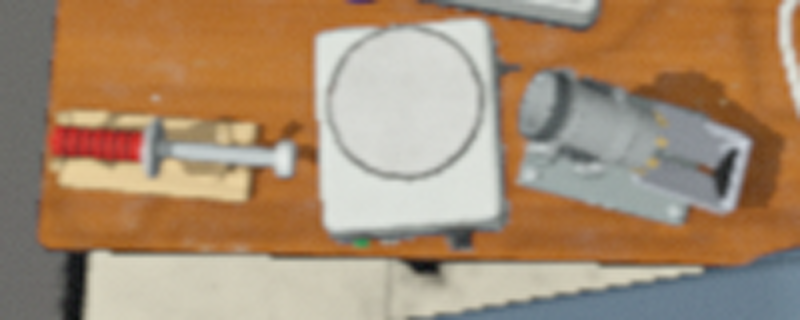

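View pics/scene0.png

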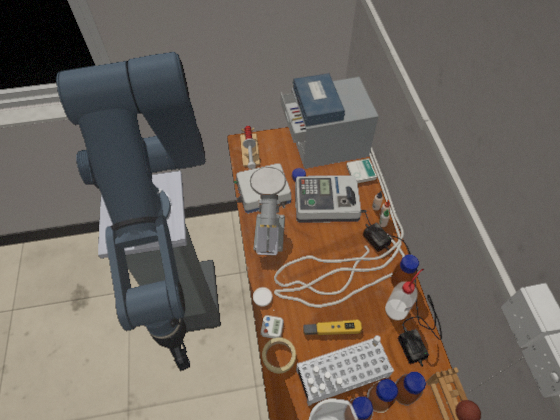

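```bash
cat > h.py <<'E'
import numpy as np,cv2
from scipy.spatial.transform import Rotation as Ro
from rig import robot
def cloud(cam,im,d,s=None):
    k=robot.get_calibration(cam);f=im.shape[0]/2/np.tan(np.radians(k["vertical_fov"]/2))
    v,u=np.mgrid[:im.shape[0],:im.shape[1]].astype(float)
    x=(u-k["cx"])/f;y=(v-k["cy"])/f
    if "R" in k:
        c=np.dstack([x*d,y*d,d]);return (c-np.array(k["t"]))@np.array(k["R"])
    r=np.hypot(x,y)+1e-9;t=np.tan(np.minimum(r,1.5))
    c=np.dstack([x/r*t*d,y/r*t*d,d]);T=np.array(k["T_tool_cam"])
    q=s["eef_rot"];R=Ro.from_quat([q[1],q[2],q[3],q[0]]).as_matrix()
    return (c@T[:3,:3].T+T[:3,3])@R.T+s["tool_pos"]
def line(p):
    m=p.mean(0);return m,np.linalg.svd(p-m,full_matrices=False)[2][0]
E
python3 - <<'E'
from h import *
for c in("top","scene"):
    a=np.load(c+".npz");im,d=a["im"],a["d"];P=cloud(c,im,d)
    h=cv2.cvtColor(im,cv2.COLOR_RGB2HSV)
    red=((h[...,0]<8)|(h[...,0]>172))&(h[...,1]>150)&(h[...,2]>80)&(d>0)
    b=[120,195,200,240] if c=="top" else [235,115,265,175]
    m=np.zeros_like(red);m[b[1]:b[3],b[0]:b[2]]=1
    p=P[red&m];print(c,"red",len(p),p.min(0).round(),p.max(0).round(),[x.round(3) for x in line(p)])
    if c=="top":
        for u,v in[(134,215),(150,215),(160,217),(190,219),(180,212),(255,205),(256,204),(263,207),(275,212),(282,214),(300,222),(220,190),(215,220),(290,233)]:print(u,v,P[v,u].round())
E
```

```text
top red 158 [417. 213.  52.] [441. 285.  70.] [array([428.216, 248.727,  62.568]), array([-0.032, -0.999, -0.02 ])]
134 215 [428. 278.  65.]
150 215 [429. 225.  67.]
160 217 [425. 195.  58.]
190 219 [420.  94.  67.]
180 212 [451. 141.   9.]
255 205 [ 463. -119.  118.]
256 204 [ 466. -122.  119.]
263 207 [ 450. -145.  157.]
275 212 [ 440. -183.  129.]
282 214 [ 436. -205.  119.]
300 222 [ 423. -268.   39.]
220 190 [518.   0.  72.]
215 220 [417.  11.  76.]
290 233 [ 388. -237.   12.]
scene red 69 [416. 212.  46.] [441. 284.  73.] [array([428.562, 249.95 ,  61.201]), array([-0.089, -0.994,  0.062])]
```

```bash
python3 -m handwheel '[5,8,2,0.18,8.5, 10,16,4,0.36,8.5, 15,23,6,0.54,8.5, 20,31,8,0.72,8.5, 25,39,10,0.9,8.5, 31.4,48.5,11.3,1.065,8.5, 31.4,48.5,11.3,1.065,8.5, 31.4,48.5,11.3,1.065,8.5, 31.4,48.5,11.3,1.065,8.5, 31.4,48.5,11.3,1.065,8.5, 31.4,48.5,11.3,1.065,8.5]'
python3 - <<'E'
from h import *
k=robot.get_calibration("wrist");print({a:np.round(b,3).tolist() for a,b in k.items()})
s=robot.state();im,d=robot.read_camera("wrist");np.savez("w1.npz",im=im,d=d,**s)
print(s["time"],s["tool_pos"].round(1),s["eef_rot"].round(4))
for q in("barrel","core","mouth","rest","rod"):print(q,[(np.round(r["rect"]).tolist(),round(r["score"],2)) for r in robot.spot_in("wrist",q)[:2]])
cv2.imwrite("pics/w1.png",im[...,::-1])
E
```

```text
time: 2.28
tool_pos: [470.5, -118.8, 361.8]
eef_rot: [0.001, 0.79, 0.613, 0.0]
ft_force: [0.7, 0.4, -0.7]
width: 84.7
{'vertical_fov': 65.706, 'cx': 272.206, 'cy': 213.091, 'T_tool_cam': [[0.0, -0.963, -0.271, 69.08], [1.0, 0.0, -0.0, 0.431], [0.0, -0.271, 0.963, -125.257], [0.0, 0.0, 0.0, 1.0]]}
2.275 [ 470.5 -118.8  361.8] [6.000e-04 7.898e-01 6.134e-01 3.000e-04]
barrel [([232.0, 163.0, 293.0, 289.0], 0.56)]
core [([249.0, 192.0, 275.0, 201.0], 0.59), ([184.0, 2.0, 208.0, 48.0], 0.34)]
mouth [([227.0, 164.0, 295.0, 290.0], 0.78)]
rest [([174.0, 1.0, 220.0, 24.0], 0.88), ([249.0, 326.0, 280.0, 354.0], 0.38)]
rod [([184.0, 2.0, 208.0, 49.0], 0.97), ([172.0, 1.0, 219.0, 27.0], 0.21)]
```

View pics/w1.png

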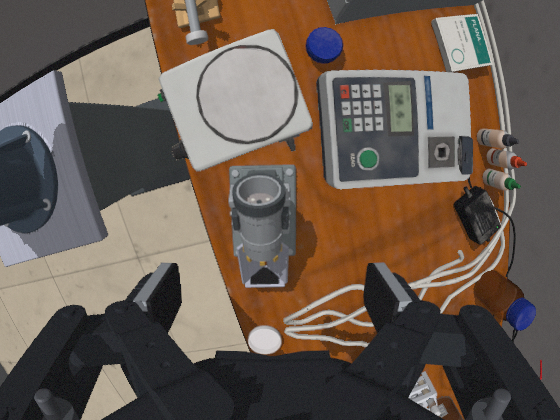

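```bash
cat > fitb.py <<'E'
from h import *
from scipy.optimize import least_squares
def fr(ps):
    c,s=np.cos(ps),np.sin(ps);C,S=np.cos(np.pi/6),.5
    x=np.array([c*C,s*C,-S]);y=np.array([-s,c,0]);return np.array([x,y,np.cross(x,y)])
def fit(P,p0):
    # params: exit origin(3), psi ; frame aligned; axial found separately
    o=np.array(p0[:3],float);ps=p0[3]
    for it in range(8):
        q=(P-o)@fr(ps).T
        m=(q[:,0]>-82)&(q[:,0]<-4)&(q[:,2]>3)&(abs(np.hypot(q[:,1],q[:,2])-25)<(12 if it<3 else 5))
        Q=P[m]
        def res(t):
            F=fr(ps+t[2]);r=(Q-o-t[0]*fr(ps)[1]-t[1]*fr(ps)[2])@F.T
            return np.hypot(r[:,1],r[:,2])-25
        s=least_squares(res,[0,0,0],loss="soft_l1");o=o+s.x[0]*fr(ps)[1]+s.x[1]*fr(ps)[2];ps+=s.x[2]
    return o,ps,len(Q),np.abs(s.fun).mean()
E
python3 - <<'E'
from fitb import *
a=np.load("w1.npz");P=cloud("wrist",a["im"],a["d"],a)
ps=np.radians(-104.4)
for nm,roi,cam in(("w",(155,295,222,303),None),("t",(192,242,245,308),"top")):
    if cam: b=np.load("top.npz");P=cloud("top",b["im"],b["d"])
    d=(a["d"] if not cam else b["d"]);p=P[roi[0]:roi[1],roi[2]:roi[3]].reshape(-1,3);p=p[d[roi[0]:roi[1],roi[2]:roi[3]].ravel()>0]
    o,s,n,e=fit(p,[441,-203,90,ps]);q=(p-o)@fr(s).T
    r=np.hypot(q[:,1],q[:,2])
    print(nm,o.round(1),np.degrees(s).round(2),n,e.round(2))
    ring=q[(r>22)&(r<30)&(q[:,0]<-60)&(q[:,0]>-140)];print(" ring x hist",np.histogram(ring[:,0],bins=np.arange(-125,-60,5)))
    col=q[(r>26.5)&(r<31)&(q[:,2]>0)&(q[:,0]<-60)];print(" collar x",np.percentile(col[:,0],[5,25,50,75,95]).round(1))
    core=q[(r<15)&(q[:,0]<-40)&(q[:,0]>-120)];print(" core rear",len(core),np.median(core[:,0]) if len(core) else 0)
    st=q[(abs(q[:,1])<15)&(q[:,0]>20)];print(" stop",np.histogram(st[:,0],bins=np.arange(20,110,5)))
E
```

```text
w [ 436.2 -201.7   89.9] -103.34 1764 0.89
 ring x hist (array([  0,   0,   0,   0, 419, 465, 244, 210, 161, 221,  90, 174]), array([-125, -120, -115, -110, -105, -100,  -95,  -90,  -85,  -80,  -75,
        -70,  -65]))
 collar x [-100.7  -98.3  -93.2  -87.3  -67.4]
 core rear 113 -75.93140978638843
 stop (array([  0,   0,   0,   0,   0,   0,   0,   7,  12,  20,  19,  22,  27,
       302,  72,  14,   5]), array([ 20,  25,  30,  35,  40,  45,  50,  55,  60,  65,  70,  75,  80,
        85,  90,  95, 100, 105]))
t [ 437.3 -201.6   89.3] -103.07 347 1.59
 ring x hist (array([ 0,  0,  0,  0, 54, 30, 32, 22, 28, 22, 25, 30]), array([-125, -120, -115, -110, -105, -100,  -95,  -90,  -85,  -80,  -75,
        -70,  -65]))
 collar x [-103.3  -97.3  -90.1  -80.9  -64.6]
 core rear 0 0
 stop (array([ 4,  5,  8, 12,  5, 17, 18, 13,  7, 10, 11, 11, 22, 40, 14,  1,  0]), array([ 20,  25,  30,  35,  40,  45,  50,  55,  60,  65,  70,  75,  80,
        85,  90,  95, 100, 105]))
```

```bash
python3 -m handwheel '[-0.6,6,-1,0.05,8.5, -1.2,12,-3,0.1,8.5, -1.8,18,-6,0.15,8.5, -2.4,24,-10,0.21,8.5, -3.3,30,-13,0.21,8.5, -4.2,36.4,-16.2,0.21,8.5, -4.2,36.4,-16.2,0.21,8.5, -4.2,36.4,-16.2,0.21,8.5, -4.2,36.4,-16.2,0.21,8.5, -4.2,36.4,-16.2,0.21,8.5]'
cat > rodfit.py <<'E'
from h import *
import sys
def rodfit(tag,view=True):
    s=robot.state();im,d=robot.read_camera("wrist");np.savez(tag+".npz",im=im,d=d,**s)
    P=cloud("wrist",im,d,s);h=cv2.cvtColor(im,cv2.COLOR_RGB2HSV)
    red=((h[...,0]<8)|(h[...,0]>172))&(h[...,1]>140)&(h[...,2]>60)&(d>0)&(abs(P-s["tool_pos"]).max(2)<250)
    n,l,st,_=cv2.connectedComponentsWithStats(red.astype(np.uint8));i=1+st[1:,4].argmax()
    p=P[l==i];print(s["time"],s["tool_pos"].round(1),s["eef_rot"].round(4),s["ft_force"].round(2),s["width"].round(1))
    m,v=line(p);t=(p-m)@v;print("red",len(p),st[i],p.min(0).round(1),p.max(0).round(1),"top z",np.percentile(p[:,2],95).round(1),m.round(1),v.round(3),np.percentile(t,[1,99]).round(1))
    cv2.imwrite(f"pics/{tag}.png",im[...,::-1]);return s,im,d,P
if __name__=="__main__":rodfit(sys.argv[1])
E
python3 rodfit.py w2
```

```text
time: 3.82
tool_pos: [428.7, 242.6, 200.0]
eef_rot: [0.0, 0.723, 0.691, 0.001]
ft_force: [0.2, 0.3, -0.0]
width: 84.9Traceback (most recent call last):
  File "rodfit.py", line 11, in <module>
    if __name__=="__main__":rodfit(sys.argv[1])
                            ~~~~~~^^^^^^^^^^^^^
  File "rodfit.py", line 8, in rodfit
    p=P[l==i];print(s["time"],s["tool_pos"].round(1),s["eef_rot"].round(4),s["ft_force"].round(2),s["width"].round(1))
                                                                                                  ^^^^^^^^^^^^^^^^
AttributeError: 'float' object has no attribute 'round'
```

```bash
sed -i 's/s\["width"\].round(1)/round(s["width"],1)/' rodfit.py; python3 rodfit.py w2
```

```text
3.875 [428.6 242.6 200. ] [4.000e-04 7.232e-01 6.906e-01 6.000e-04] [0.27 0.21 0.82] 85.2
red 544 [256 155  32  18 544] [417.  271.5  37.4] [443.5 284.9  64.7] top z 63.9 [430.3 278.9  59.3] [ 0.993 -0.071  0.094] [-13.5  12.6]
```

View pics/w2.png

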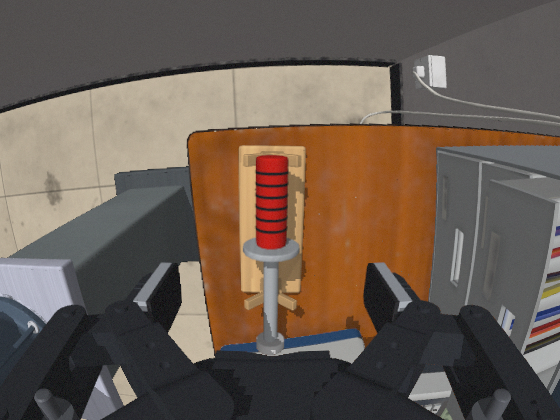

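```bash
sed -i 's/red=(/red=(/; s/;i=1+st\[1:,4\].argmax()/;l=cv2.morphologyEx(red.astype(np.uint8),cv2.MORPH_CLOSE,np.ones((9,9)));n,l,st,_=cv2.connectedComponentsWithStats(l);i=1+st[1:,4].argmax();l=np.where(red,l,0)/' rodfit.py
python3 - <<'E'
from h import *
a=np.load("w2.npz");im,d=a["im"],a["d"];P=cloud("wrist",im,d,a)
h=cv2.cvtColor(im,cv2.COLOR_RGB2HSV)
m=np.zeros(d.shape,bool);m[150:250,250:295]=1
red=m&((h[...,0]<8)|(h[...,0]>172))&(h[...,1]>140)&(d>0)
p=P[red]
# per-y-slice centre x, top z
for y in range(210,290,10):
    q=p[abs(p[:,1]-y)<5]
    if len(q)>5:print(y,len(q),np.percentile(q[:,0],[3,50,97]).round(1),np.percentile(q[:,2],95).round(1))
print(p.min(0),p.max(0))
for v in (290,300,310,343):
    r=P[v,255:290];k=r[:,2]>30;print(v,r[k].mean(0).round(1),r[k,2].max().round(1))
E
```

```text
210 279 [414.2 426.6 438.3] 63.9
220 274 [414.5 427.1 439.3] 64.0
230 286 [414.9 427.6 440.2] 63.8
240 301 [415.8 428.2 440.2] 64.0
250 297 [416.3 428.5 440.7] 63.9
260 304 [416.9 429.2 441.8] 63.8
270 318 [417.5 429.9 442.2] 63.9
280 434 [418.2 430.  442.4] 63.8
[413.113546   205.56338816  37.44854339] [443.45174653 284.86447111  65.78351394]
290 [423.6 156.9  48.8] 57.7
300 [424.7 148.   53.2] 57.5
310 [422.7 137.6  54.8] 56.7
343 [420.3  98.4  57.9] 59.6
```

```bash
python3 -m handwheel '[0,0.05,-5,0,8.5, 0,0.05,-10,0,8.5, 0,0.05,-13.5,0,8.5, 0,0.05,-15.2,0,8.5, 0,0.05,-15.2,0,8.5, 0,0.05,-15.2,0,2.4, 0,0.05,-15.2,0,2.4, 0,0.05,-15.2,0,2.4, 0,0.05,-15.2,0,2.4, 0,0.05,-15.2,0,2.4, 0,0.05,-15.2,0,2.4, 0,0.05,-15.2,0,2.4]' 20
python3 -m handwheel '[0,0,1,0,2.4, 0,0,3,0,2.4, 0,0,6,0,2.4, 0,0,10,0,2.4, 0,0,12,0,2.4, 0,0,12,0,2.4]' 20
python3 rodfit.py w3
```

```text
time: 5.42
tool_pos: [428.0, 244.4, 48.1]
eef_rot: [0.0, 0.723, 0.691, 0.0]
ft_force: [-0.7, 0.0, 6.3]
width: 27.5
time: 6.18
tool_pos: [428.5, 244.5, 168.9]
eef_rot: [0.001, 0.722, 0.691, 0.002]
ft_force: [-0.5, -0.1, -2.0]
width: 27.2
6.175 [428.5 244.5 168.9] [0.0009 0.7224 0.6915 0.0017] [-0.49 -0.06 -2.01] 27.2
red 8191 [  239   193    69   163 10130] [397.9 213.6   7.9] [458.2 285.4 225.1] top z 184.5 [429.6 258.9 180.6] [-0.054 -0.998  0.039] [-26.3  40.8]
```

View pics/w3.png

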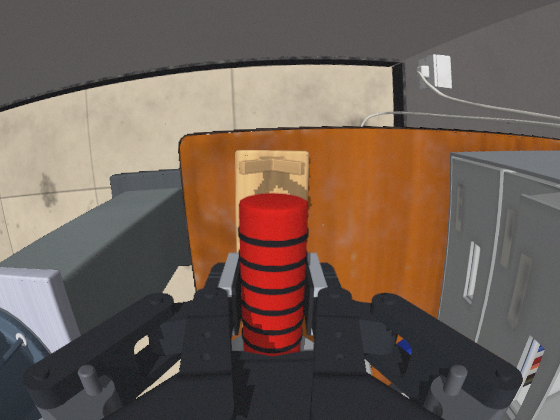

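```bash
python3 - <<'E'
from h import *
a=np.load("w1.npz");P=cloud("wrist",a["im"],a["d"],a)
for u,v in[(325,43),(310,45),(340,80),(345,160),(380,130),(290,140),(247,100),(400,80)]:print(u,v,P[v,u].round())
b=np.load("top.npz");P=cloud("top",b["im"],b["d"]);m=(abs(P[...,0]-500)<80)&(P[...,1]<300)&(P[...,1]>-90)&(P[...,2]>95)&(P[...,2]<400)
q=P[m];print(len(q),q.min(0) if len(q) else 0,q.max(0) if len(q) else 0)
for y in range(-80,300,40):
    for x in (460,500,540,580):
        k=(abs(P[...,0]-x)<20)&(abs(P[...,1]-y)<20)&(P[...,2]<500);print(y,x,P[k][:,2].max().round(),end=' | ')
    print()
E
```

```text
325 43 [590.  45.  25.]
310 45 [568.  46.  25.]
340 80 [588. -16.  67.]
345 160 [ 570. -120.   67.]
380 130 [625. -91.  69.]
290 140 [507. -81.  26.]
247 100 [465. -15.  74.]
400 80 [670. -30.  66.]
447 [564.85901863  80.98182485 155.33004851] [579.86202994 282.11862029 222.80851285]
-80 460 78.0 | -80 500 77.0 | -80 540 72.0 | -80 580 79.0 | 
-40 460 81.0 | -40 500 85.0 | -40 540 78.0 | -40 580 78.0 | 
0 460 81.0 | 0 500 82.0 | 0 540 78.0 | 0 580 74.0 | 
40 460 83.0 | 40 500 82.0 | 40 540 77.0 | 40 580 33.0 | 
80 460 73.0 | 80 500 75.0 | 80 540 71.0 | 80 580 219.0 | 
120 460 15.0 | 120 500 12.0 | 120 540 8.0 | 120 580 220.0 | 
160 460 64.0 | 160 500 8.0 | 160 540 10.0 | 160 580 223.0 | 
200 460 75.0 | 200 500 8.0 | 200 540 7.0 | 200 580 219.0 | 
240 460 60.0 | 240 500 9.0 | 240 540 9.0 | 240 580 220.0 | 
280 460 59.0 | 280 500 9.0 | 280 540 10.0 | 280 580 221.0 |
```

```bash
python3 -m handwheel '[0.4,-1,0,-0.02,2.4, 1.2,-3,0,-0.05,2.4, 2.2,-6,0,-0.08,2.4, 3.4,-9,0,-0.11,2.4, 4.8,-12,0,-0.14,2.4, 6,-15,-1,-0.17,2.4, 6.8,-17.2,-2.2,-0.187,2.4, 7.07,-18.05,-3.1,-0.187,2.4, 7.07,-18.05,-3.1,-0.187,2.4, 7.07,-18.05,-3.1,-0.187,2.4]' 20
cat > tip.py <<'E'
from fitb import *
import sys
O=np.array([436.5,-201.7,89.7]);PS=np.radians(-103.3)
s=robot.state();print(s["time"],s["tool_pos"].round(1),s["eef_rot"].round(4),s["ft_force"].round(2),s["torque"].round(3))
q=s["eef_rot"];R=Ro.from_quat([q[1],q[2],q[3],q[0]]).as_matrix()
print("grasp in barrel",((s["tool_pos"]-2*R[:,2]-O)@fr(PS).T).round(1))
for c in("top","scene"):
    im,d=robot.read_camera(c);np.savez(c+sys.argv[1]+".npz",im=im,d=d)
    P=cloud(c,im,d);g=s["tool_pos"]-2*R[:,2]
    f=-R[:,0];f[2]=0;f/=np.linalg.norm(f);l=np.array([-f[1],f[0],0])
    r=P-g;al=r@f;la=r@l;m=(d>0)&(abs(la)<32)&(al>25)&(al<175)&(abs(r[...,2]+al*float(sys.argv[2]))<35)
    for k in range(25,175,10):
        e=m&(al>=k)&(al<k+10);
        if e.sum()>3:print(c,k,e.sum(),"lat",np.percentile(la[e],[5,50,95]).round(1),"z rel",np.percentile(r[...,2][e],[5,50,95]).round(1))
    k=robot.get_calibration(c);uv=[]
    x=np.array(k["R"])@(g+100*f)+k["t"];F=210/np.tan(np.radians(k["vertical_fov"]/2));u,v=int(k["cx"]+F*x[0]/x[2]),int(k["cy"]+F*x[1]/x[2])
    C=im[max(v-50,0):v+50,max(u-65,0):u+65,::-1];cv2.imwrite(f"pics/{c}{sys.argv[1]}.png",cv2.resize(C,None,fx=5,fy=5,interpolation=cv2.INTER_CUBIC))
E
python3 tip.py A 0
```

```text
time: 7.48
tool_pos: [497.8, 64.4, 136.1]
eef_rot: [-0.0, 0.784, 0.621, -0.0]
ft_force: [-0.2, 0.2, -2.7]
width: 27.3
7.475 [497.8  64.4 136.1] [-5.000e-04  7.837e-01  6.211e-01 -3.000e-04] [-0.17  0.18 -2.75] [ 0.046 -0.028  0.008]
grasp in barrel [-260.7   -1.5  -94.6]
top 25 29 lat [-11.8  -3.4  10.3] z rel [ 2.8 12.2 16.5]
top 35 63 lat [-22.7  -1.6  20.9] z rel [-16.2  13.3  25.6]
top 45 15 lat [-5.8 -0.7  6.3] z rel [1.6 5.4 9.9]
top 55 15 lat [-5.5 -1.6  6. ] z rel [ 0.5  4.3 11.2]
top 65 14 lat [-4.8  0.   6. ] z rel [-0.   3.7  8.8]
top 75 13 lat [-5.6 -1.7  4.3] z rel [0.1 5.3 8.9]
top 85 15 lat [-5.9  0.7  5.8] z rel [ 1.4  5.8 10. ]
top 95 14 lat [-6.  -0.5  5.4] z rel [1.3 3.9 8.5]
top 105 15 lat [-6.8 -0.2  5.8] z rel [0.5 4.6 8.8]
top 115 14 lat [-7.1 -1.7  6.1] z rel [-1.   4.7  9.4]
top 125 15 lat [-5.9 -0.8  5.6] z rel [-0.5  3.6  6.9]
top 135 16 lat [-12.1  -2.8   6.2] z rel [ 0.5  5.7 13.9]
top 145 30 lat [-14.3  -1.7  11.6] z rel [ 2.2  8.9 14.5]
top 155 6 lat [-6.   0.   6.7] z rel [-5.5  2.3 12.9]
top 165 16 lat [-14.3   1.8  17.9] z rel [-22.3 -16.9 -13.6]
scene 25 8 lat [-10.2  -0.9   8.3] z rel [ 6.4 12.5 14.4]
scene 35 24 lat [-21.3  -6.7  17.6] z rel [-21.1  10.1  23.4]
scene 45 81 lat [-21.2   0.6  17.9] z rel [-16.5   6.7  23.1]
scene 55 12 lat [-6.1 -0.6  4.7] z rel [-0.8  4.3  7.1]
scene 65 6 lat [-7.6 -1.8  4. ] z rel [-1.7  3.8  5.7]
scene 75 10 lat [-7.9 -2.8  2.2] z rel [-1.6  4.   6.5]
scene 85 7 lat [-7.1 -3.9  2.1] z rel [0.5 5.4 8.5]
scene 95 10 lat [-6.7  0.2  3.6] z rel [2.  4.7 7.7]
scene 105 10 lat [-6.1 -0.8  4.1] z rel [-1.3  2.2  6. ]
scene 115 12 lat [-8.9 -3.4  3. ] z rel [-1.5  2.8  7.5]
scene 125 7 lat [-6.9 -1.4  2.2] z rel [1. 5. 7.]
scene 135 8 lat [-7.3 -1.9  3. ] z rel [3.8 6.1 8.1]
scene 145 18 lat [-13.5  -1.3  10.5] z rel [ 2.9 10.1 11.8]
scene 155 38 lat [-16.2  -2.7   8.1] z rel [-13.3   0.8  11.1]
```

```bash
python3 -m handwheel '[0.2,-0.05,0.2,0,2.4, 0.2,-0.05,0.2,0,2.4, 0,-0.9,0.2,0,2.4, -0.25,-2,0.2,0,2.4, -0.5,-3,0.2,0,2.4, -0.63,-3.6,0.2,0,2.4, -0.77,-4.15,0.2,0,2.4, -0.77,-4.15,0.2,0,2.4, -0.77,-4.15,0.2,0,2.4]' 20
python3 tip.py B 0 | grep -v scene
```

```text
time: 8.7
tool_pos: [490.8, 22.3, 138.3]
eef_rot: [-0.0, 0.784, 0.621, 0.0]
ft_force: [-0.7, 0.5, -1.9]
width: 27.1
8.7 [490.8  22.3 138.3] [-0.000e+00  7.839e-01  6.209e-01  1.000e-04] [-0.68  0.49 -1.86] [ 0.091 -0.052  0.019]
grasp in barrel [-224.9    1.3  -71.4]
top 25 29 lat [-12.2  -2.5  12.1] z rel [ 4.1 11.1 17.2]
top 35 57 lat [-20.8  -1.7  20.4] z rel [-11.   16.5  26.3]
top 45 13 lat [-5.4 -0.5  5.5] z rel [3.1 5.  8.7]
top 55 14 lat [-5.2  0.3  6. ] z rel [0.3 3.3 7.1]
top 65 15 lat [-5.8 -0.2  6.8] z rel [-1.3  5.2  7.2]
top 75 15 lat [-5.6 -0.2  5.3] z rel [ 0.4  6.  10.1]
top 85 13 lat [-5.8 -0.5  6.1] z rel [2.8 4.7 8.4]
top 95 15 lat [-6.3 -0.6  5. ] z rel [3.1 5.5 7.8]
top 105 15 lat [-5.4 -2.   5. ] z rel [0.3 4.5 8.8]
top 115 13 lat [-6.6 -0.8  5.4] z rel [0.9 4.4 7.6]
top 125 34 lat [-19.2  -4.1  18. ] z rel [-23.1 -14.1   8.1]
top 135 52 lat [-27.8  -2.5  23.8] z rel [-23.2  -5.9   7.3]
top 145 57 lat [-30.   -4.6  23.5] z rel [-12.   12.1  24.2]
top 155 69 lat [-28.6  -5.5  28.1] z rel [-11.9  16.5  26.4]
top 165 67 lat [-28.5  -4.6  27.4] z rel [-19.8   7.   18. ]
```

```bash
python3 -m handwheel '[0.01,0.04,0.6,0,2.4, 0.02,0.09,1.25,0,2.4, 0.04,0.18,1.9,0,2.4, 0.07,0.28,2.5,0,2.4, 0.1,0.43,3.1,0,2.4, 0.14,0.59,3.7,0,2.4, 0.14,0.59,3.7,0,2.4]' 20
python3 tip.py C 0.268 | grep -v scene;python3 rodfit.py w4
```

```text
time: 9.68
tool_pos: [492.7, 28.1, 175.9]
eef_rot: [0.001, 0.784, 0.621, 0.001]
ft_force: [0.0, -0.1, -2.2]
width: 27.2
9.675 [492.7  28.1 175.9] [7.000e-04 7.838e-01 6.211e-01 5.000e-04] [ 0.01 -0.06 -2.17] [ 0.085 -0.048  0.009]
grasp in barrel [-249.     1.8  -41.9]
top 25 33 lat [-11.7  -0.3  11.5] z rel [-4.6  5.1 10.2]
top 35 43 lat [-21.5  -3.   19.7] z rel [-5.2  9.9 20.1]
top 45 20 lat [-5.5  1.  10.4] z rel [-6.5 -1.1 15.2]
top 55 15 lat [-4.8 -0.5  5.3] z rel [-9.2 -2.9  1.4]
top 65 15 lat [-5.2 -0.2  6.7] z rel [-10.9  -5.7  -1. ]
top 75 16 lat [-5.2 -0.9  5.9] z rel [-10.8  -6.9  -2.8]
top 85 14 lat [-5.4 -0.4  5.4] z rel [-12.2  -8.1  -5.2]
top 95 14 lat [-5.   0.2  6.5] z rel [-12.9 -10.   -5.3]
top 105 14 lat [-5.1 -0.3  5.8] z rel [-16.2 -12.1  -8. ]
top 115 16 lat [-5.2 -0.2  7.1] z rel [-18.5 -14.4  -8.4]
top 125 17 lat [-6.6 -1.   6.1] z rel [-63.3 -14.5  -9.9]
top 135 36 lat [-22.2  -6.2  14.4] z rel [-59.2 -32.8 -12. ]
top 145 71 lat [-29.8  -4.   22.4] z rel [-64.9 -29.   -6.6]
top 155 54 lat [-30.3  -8.5  27. ] z rel [-47.2 -20.  -11.1]
top 165 69 lat [-28.1  -5.3  28. ] z rel [-53.6 -24.4 -13.6]
9.775 [492.2  28.1 175.4] [1.000e-04 7.838e-01 6.210e-01 0.000e+00] [ 0.48 -0.28 -1.32] 27.4
red 8342 [  237   192    72   164 10133] [472.7  -8.4 170.8] [514.3  69.8 231.6] top z 194.7 [496.1  42.8 188.6] [-0.229 -0.971 -0.067] [-25.1  45.5]
```

View pics/sceneC.png

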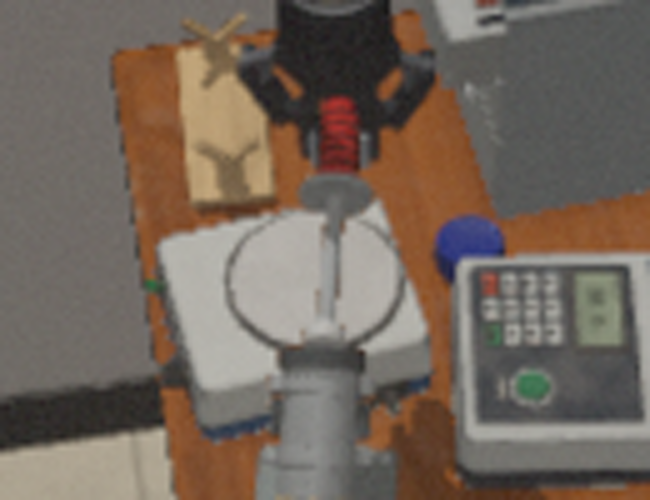

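```bash
python3 -m handwheel '[0,0,-0.6,0,2.4, 0,0,-1.2,0,2.4, 0,0,-1.2,0,2.4, -0.12,-0.5,-1.45,0,2.4, -0.23,-0.97,-1.7,0,2.4, -0.23,-0.97,-1.7,0,2.4, -0.28,-1.2,-0.9,0,2.4, -0.34,-1.45,0,0,2.4, -0.42,-1.75,0.8,0,2.4, -0.49,-2.06,1.6,0,2.4, -0.49,-2.06,1.6,0,2.4]' 20
python3 tip.py D 0.4 | grep -v scene;python3 rodfit.py w5
```

```text
time: 11.2
tool_pos: [487.4, 7.3, 192.1]
eef_rot: [0.001, 0.784, 0.621, 0.0]
ft_force: [0.1, 0.3, -2.3]
width: 27.5
11.2 [487.4   7.3 192.1] [5.000e-04 7.840e-01 6.207e-01 4.000e-04] [ 0.11  0.29 -2.33] [ 0.257 -0.021  0.024]
grasp in barrel [-238.5    1.5  -17.1]
top 25 40 lat [-18.5  -3.4  14.5] z rel [-21.2  -1.7   4.4]
top 35 48 lat [-21.7  -1.   21.7] z rel [-11.1  -1.3   8.8]
top 45 26 lat [-9.7  0.2  9.2] z rel [-19.8 -12.2  11.7]
top 55 15 lat [-5.3 -0.   6.6] z rel [-22.3 -18.4 -12.9]
top 65 16 lat [-4.6  0.4  7.3] z rel [-28.4 -24.1 -16.8]
top 75 17 lat [-5.8 -0.   6.7] z rel [-29.2 -26.1 -21.8]
top 85 17 lat [-5.7 -0.   7.7] z rel [-37.3 -30.  -25.2]
top 95 15 lat [-4.6  1.3  6. ] z rel [-37.1 -34.2 -29.4]
top 105 17 lat [-9.7 -1.6  6.1] z rel [-74.8 -36.8 -32.2]
top 115 52 lat [-22.9  -3.4  21.8] z rel [-77.2 -65.9 -36.7]
top 125 54 lat [-29.8  -1.8  23.1] z rel [-79.9 -50.2 -39.9]
top 135 65 lat [-29.5  -7.9  26.2] z rel [-64.4 -36.3 -28.3]
top 145 68 lat [-28.8  -5.2  28.3] z rel [-72.6 -41.9 -31.2]
top 155 65 lat [-28.2  -3.2  28.1] z rel [-67.7 -51.6 -41.5]
top 165 64 lat [-28.2  -3.2  28.9] z rel [-73.5 -57.2 -48.3]
11.3 [487.2   7.4 191.4] [2.000e-04 7.838e-01 6.210e-01 0.000e+00] [-0.03 -0.13 -1.93] 27.2
red 8367 [ 235  193   75  163 9910] [467.6 -31.4 184.5] [509.1  49.7 219.2] top z 217.0 [491.4  23.4 206.9] [-0.224 -0.946 -0.234] [-22.6  54.8]
```

```bash
python3 -m handwheel '[-0.06,-0.25,0.6,0,2.4, -0.12,-0.5,1.15,0,2.4, -0.18,-0.75,1.7,0,2.4, -0.24,-1.0,2.3,0,2.4, -0.24,-1.0,2.3,0,2.4, -0.16,-0.66,1.7,0,2.4, -0.16,-0.66,1.7,0,2.4]' 20
python3 tip.py E 0.55 | grep -v scene
```

```text
time: 12.22
tool_pos: [485.3, 1.2, 207.6]
eef_rot: [-0.0, 0.784, 0.621, -0.001]
ft_force: [0.3, 0.4, -1.1]
width: 27.4
12.225 [485.3   1.2 207.6] [-5.000e-04  7.837e-01  6.212e-01 -5.000e-04] [ 0.32  0.41 -1.15] [0.054 0.007 0.028]
grasp in barrel [-240.7    0.8   -0.5]
top 25 49 lat [-20.7  -0.9  21.1] z rel [-26.6  -8.1  -2.3]
top 35 43 lat [-21.3  -0.8  21.1] z rel [-13.2  -5.9   3. ]
top 45 27 lat [-8.3  0.4 11.4] z rel [-27.3 -20.6   3.5]
top 55 16 lat [-4.8  0.1  6.6] z rel [-34.2 -30.6 -27.6]
top 65 16 lat [-5.1  0.3  5.9] z rel [-40.2 -35.8 -30.6]
top 75 16 lat [-5.4  0.2  6.5] z rel [-45.9 -41.9 -38. ]
top 85 17 lat [-5.3 -0.6  6.7] z rel [-52.7 -46.7 -42.2]
top 95 15 lat [-4.9  0.2  6.7] z rel [-57.1 -54.3 -47.4]
top 105 38 lat [-22.3  -2.9  17.9] z rel [-90.  -81.  -54.6]
top 115 54 lat [-27.5  -0.5  24.5] z rel [-92.2 -70.6 -59.6]
top 125 60 lat [-29.4  -7.1  23.2] z rel [-76.8 -58.3 -44. ]
top 135 70 lat [-28.6  -5.2  28.5] z rel [-83.3 -53.2 -45.9]
top 145 65 lat [-28.9  -5.5  27.6] z rel [-85.9 -63.  -54.2]
top 155 67 lat [-29.4  -4.8  27.6] z rel [-84.6 -71.  -59.8]
top 165 66 lat [-29.8  -4.4  28.4] z rel [-101.1  -78.4  -68. ]
```

```bash
python3 -m handwheel '[0,0,0,0,2.4, 0,0,0,0,2.4, -0.08,-0.34,-0.2,0,2.4, -0.16,-0.67,-0.4,0,2.4, -0.24,-1.01,-0.6,0,2.4, -0.3,-1.26,-0.75,0,2.4, -0.4,-1.69,-1,0,2.4, -0.5,-2.11,-1.25,0,2.4, -0.6,-2.53,-1.5,0,2.4, -0.6,-2.53,-1.5,0,2.4]' 80
python3 tip.py F 0.55 | grep -v scene | head -12
```

```text
time: 13.58
tool_pos: [480.3, -23.3, 193.8]
eef_rot: [-0.0, 0.784, 0.62, 0.002]
ft_force: [1.1, 5.9, 2.6]
width: 26.1
13.575 [480.3 -23.3 193.8] [-4.000e-04  7.844e-01  6.202e-01  1.600e-03] [1.09 5.91 2.62] [ 0.979 -0.172 -0.075]
grasp in barrel [-2.121e+02  1.600e+00  1.000e-01]
top 25 49 lat [-20.   -2.7  22.1] z rel [-24.6 -10.4  -2.7]
top 35 41 lat [-19.5  -1.6  21.3] z rel [-14.  -6.   3.]
top 45 26 lat [-10.5   0.2   8.2] z rel [-29.2 -21.2   3.7]
top 55 15 lat [-4.3  0.9  6.6] z rel [-36.3 -28.5 -24. ]
top 65 16 lat [-4.7  0.   7.1] z rel [-42.1 -35.6 -29.1]
top 75 24 lat [-15.6  -2.7   7.6] z rel [-77.6 -43.8 -37.3]
top 85 54 lat [-24.1  -2.2  21.8] z rel [-79.2 -66.3 -44.6]
top 95 52 lat [-30.2  -3.   22.7] z rel [-84.3 -55.1 -38.7]
top 105 65 lat [-29.3  -5.9  25.5] z rel [-65.4 -38.1 -29.3]
top 115 69 lat [-28.3  -4.4  27.9] z rel [-74.3 -44.1 -33.2]
```

```bash
python3 -m handwheel '[-0.1,-0.42,-0.25,0,2.4, -0.2,-0.84,-0.5,0,2.4, -0.3,-1.26,-0.75,0,2.4, -0.4,-1.69,-1,0,2.4, -0.5,-2.11,-1.25,0,2.4, -0.6,-2.53,-1.5,0,2.4, -0.7,-2.95,-1.75,0,2.4, -0.8,-3.37,-2,0,2.4, -0.9,-3.79,-2.25,0,2.4, -1,-4.22,-2.5,0,2.4, -1.1,-4.64,-2.75,0,2.4, -1.2,-5.06,-3,0,2.4, -1.24,-5.22,-3.1,0,2.4, -1.24,-5.22,-3.1,0,2.4]' 80
python3 tip.py G 0.55 | grep -v scene | head -8
python3 - <<'E'
from h import *
a=np.load("topG.npz")["im"][190:250,250:320,::-1];b=np.load("sceneG.npz")["im"][180:265,235:310,::-1]
z=lambda x:cv2.resize(x,(390,400),interpolation=cv2.INTER_CUBIC);cv2.imwrite("pics/G.png",np.hstack([z(a),z(b)]))
E
```

```text
time: 15.42
tool_pos: [467.2, -76.7, 162.2]
eef_rot: [0.0, 0.784, 0.621, -0.0]
ft_force: [0.1, 0.0, -1.4]
width: 25.9
15.425 [467.2 -76.7 162.2] [ 0.000e+00  7.839e-01  6.209e-01 -1.000e-04] [ 0.08  0.02 -1.35] [ 0.101 -0.049 -0.005]
grasp in barrel [-148.7    1.2    0.2]
top 25 48 lat [-21.7  -2.9  21.3] z rel [-27.4 -11.8  -1. ]
top 35 61 lat [-27.1  -6.1  22.5] z rel [-49.9  -7.4   2.1]
top 45 61 lat [-29.8  -3.5  22.8] z rel [-43.7  -8.    0.9]
top 55 68 lat [-29.   -7.6  26.5] z rel [-36.8  -8.9   0.3]
top 65 66 lat [-27.3  -3.4  29.8] z rel [-40.1 -17.3 -10. ]
top 75 67 lat [-30.3  -3.8  27.7] z rel [-41.9 -25.5 -17.4]
```

View pics/G.png

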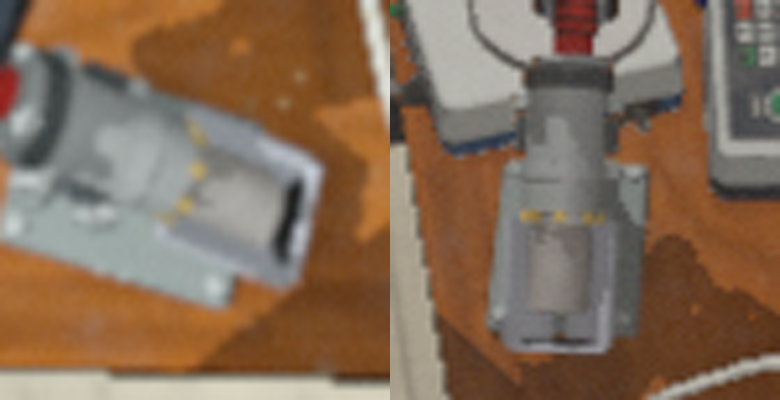

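```bash
cat > core.py <<'E'
from fitb import *
import sys
O=np.array([436.5,-201.7,89.7]);PS=np.radians(-103.3)
for c in("top","scene"):
    a=np.load(c+sys.argv[1]+".npz");q=(cloud(c,a["im"],a["d"])-O)@fr(PS).T
    m=(abs(q[...,1])<9)&(q[...,0]>-30)&(q[...,0]<100)&(abs(q[...,2])<35)
    print(c,[(k,int(np.median(q[...,2][e])*10)/10) for k in range(-20,100,5) if (e:=m&(abs(q[...,0]-k)<2.5)).sum()>1])
E
python3 core.py G
```

```text
top [(-20, 23.1), (-15, 22.0), (-10, 22.7), (-5, 23.4), (0, 24.3), (5, 14.1), (10, 13.6), (15, 13.2), (20, 13.8), (25, 16.3), (30, 15.7), (35, 14.7), (40, 13.3), (45, 12.8), (50, 15.0), (55, 13.5), (60, 14.6), (65, 9.8), (85, -6.3), (90, 2.7), (95, 2.4)]
scene [(-20, 24.4), (-15, 27.6), (-10, 22.2), (-5, 23.7), (0, 24.6), (5, 17.9), (10, 15.2), (15, 15.2), (20, 15.0), (25, 14.7), (30, 15.6), (35, 12.0), (40, 14.8), (45, 13.5), (50, 15.4), (55, 14.3), (60, 16.6), (65, 15.9), (70, 15.0), (75, -23.4), (80, -24.4), (85, -23.7), (90, 0.6), (95, 3.8)]
```

```bash
python3 -m handwheel '[-0.03,-0.15,-0.09,0,2.4, -0.07,-0.3,-0.18,0,2.4, -0.07,-0.3,-0.18,0,2.4, -0.07,-0.3,-0.18,0,2.4]' 80
python3 -m handwheel '[0.1,0.42,0.25,0,2.4, 0.3,1.26,0.75,0,2.4, 0.5,2.1,1.25,0,2.4, 0.8,3.37,2,0,2.4, 1.1,4.64,2.75,0,2.4, 1.4,5.9,3.5,0,2.4, 1.7,7.17,4.25,0,2.4, 2,8.43,5,0,2.4, 2.3,9.7,5.75,0,2.4, 2.5,10.54,6.25,0,2.4, 2.7,11.4,7,0,2.4, 2.7,11.4,7,0,2.4]' 80
python3 tip.py H 0.55 | grep -v scene; python3 core.py H
```

```text
time: 16.02
tool_pos: [466.7, -79.3, 160.7]
eef_rot: [-0.0, 0.784, 0.621, 0.0]
ft_force: [0.3, 4.2, 2.1]
width: 25.8
time: 17.52
tool_pos: [494.0, 34.9, 231.1]
eef_rot: [0.001, 0.784, 0.621, 0.0]
ft_force: [-0.0, 1.4, -2.7]
width: 26.3
17.525 [494.   34.9 231.1] [5.000e-04 7.836e-01 6.213e-01 4.000e-04] [-0.01  1.35 -2.67] [ 0.089 -0.004  0.008]
grasp in barrel [-282.5    1.6    2.5]
top 25 53 lat [-20.9  -1.   21.3] z rel [-30.   -8.9  -2. ]
top 35 44 lat [-20.8  -1.1  20.9] z rel [-12.9  -5.5   1.8]
top 45 27 lat [-8.   0.4  8.4] z rel [-27.8 -21.5   2.2]
top 55 17 lat [-4.8  0.4  6.4] z rel [-37.5 -28.4 -25.2]
top 65 17 lat [-5.  -0.7  7.2] z rel [-40.8 -37.1 -31.4]
top 75 15 lat [-5.2  0.3  7.1] z rel [-47.5 -42.4 -37.4]
top 85 17 lat [-5.3  0.7  6.7] z rel [-50.1 -46.2 -40.6]
top 95 17 lat [-4.9 -0.8  7.2] z rel [-57.8 -52.9 -47.4]
top 105 15 lat [-5.2 -0.   6.4] z rel [-63.5 -58.  -52.6]
top 115 21 lat [-8.8 -1.  10.9] z rel [-76.7 -66.  -57.7]
top 125 31 lat [-12.3  -0.1  13.1] z rel [-72.7 -64.1 -58.2]
top 135 20 lat [-19.8  -2.    9.9] z rel [-113.1  -66.   -61.3]
top 145 50 lat [-24.6   1.5  21. ] z rel [-116.3 -109.   -92.7]
top 155 47 lat [-30.9   3.3  26. ] z rel [-120.4 -105.   -77.4]
top 165 67 lat [-29.7  -5.6  26.5] z rel [-102.4  -75.2  -68.1]
top [(-20, 21.7), (-15, 24.7), (-10, 21.1), (-5, 21.7), (0, 20.1), (10, 12.0), (15, 13.7), (20, 13.1), (25, 12.6), (30, 15.3), (35, 14.1), (40, 15.5), (45, 16.3), (50, 16.2), (55, 14.1), (60, 14.5), (65, 15.8), (70, 10.6), (85, -3.8), (90, 2.7)]
scene [(-20, 22.5), (-15, 24.2), (-10, 26.9), (-5, 21.6), (0, 23.5), (5, -22.1), (10, -25.8), (15, 16.5), (20, 17.1), (25, 16.1), (30, 15.0), (35, 14.8), (40, 17.0), (45, 14.3), (50, 15.5), (55, 16.4), (60, 17.8), (65, 14.6), (70, 14.7), (75, -21.8), (80, -22.6), (85, -24.4), (90, 3.2), (95, 1.5)]
```

```bash
python3 -m handwheel '[-0.3,1,0,0.02,2.4, -1,3,0,0.05,2.4, -2,6,0,0.09,2.4, -3.2,9.5,0,0.13,2.4, -4.5,13.2,0,0.16,2.4, -5.6,16.5,0,0.187,2.4, -6.4,18.9,-1,0.187,2.4, -6.66,19.65,-3,0.187,2.4, -6.66,19.65,-5.5,0.187,2.4, -6.66,19.65,-7.1,0.187,2.4, -6.66,19.65,-7.1,0.187,2.4, -6.66,19.65,-7.1,0.187,2.4]' 80
python3 tip.py I 0.55
```

```text
time: 19.12
tool_pos: [427.2, 231.1, 159.9]
eef_rot: [0.0, 0.722, 0.691, 0.0]
ft_force: [-0.3, 0.7, -2.5]
width: 26.0
19.125 [427.2 231.1 159.9] [1.000e-04 7.224e-01 6.914e-01 3.000e-04] [-0.26  0.68 -2.46] [ 0.039 -0.013  0.003]
grasp in barrel [-399.  -108.6 -147. ]
top 25 47 lat [-20.2  -0.7  22.6] z rel [-28.7 -10.8  -3. ]
top 35 36 lat [-20.4  -2.3  20.1] z rel [-13.5  -7.3   2.5]
top 45 32 lat [-6.1  0.6 10.6] z rel [-27.7 -19.5   2.4]
top 55 16 lat [-4.4  0.8  5.9] z rel [-34.  -30.  -24.4]
top 65 16 lat [-4.8  1.1  7.3] z rel [-44.7 -34.8 -30.7]
top 75 15 lat [-4.2  0.1  5.7] z rel [-47.1 -40.6 -38. ]
top 85 18 lat [-5.1  0.5  7.7] z rel [-53.1 -47.9 -41.4]
top 95 13 lat [-3.5 -0.3  6.1] z rel [-56.5 -54.1 -45.6]
top 105 17 lat [-4.6  0.8  7.6] z rel [-66.4 -58.9 -53.9]
top 115 17 lat [-9.5 -0.7  6.2] z rel [-74.5 -64.4 -57. ]
top 125 27 lat [-12.2  -0.1  13. ] z rel [-69.5 -63.5 -59.1]
top 135 13 lat [-9.9  0.4 10.5] z rel [-71.6 -65.8 -62.5]
top 165 37 lat [-26.2   3.7  29.8] z rel [-98.1 -93.2 -87.9]
scene 25 23 lat [-20.7  -0.9   9.6] z rel [-33.3  -6.7   2.3]
scene 35 33 lat [-22.5   2.2  21.3] z rel [-30.8 -18.8  -3.9]
scene 45 34 lat [-16.9  -4.   15.8] z rel [-30.1  -7.9   0.6]
scene 55 11 lat [-5.1 -0.3  4.3] z rel [-35.8 -26.9 -15.6]
scene 65 13 lat [-7.  -2.3  4.7] z rel [-43.6 -32.  -27.3]
scene 75 13 lat [-8.2 -0.8  3.4] z rel [-47.3 -39.4 -32.3]
scene 85 11 lat [-5.9 -1.3  5.1] z rel [-55.8 -46.5 -38.9]
scene 95 14 lat [-7.1 -2.3  4.1] z rel [-58.7 -52.6 -46.1]
scene 105 9 lat [-8.1 -4.2  3.1] z rel [-62.7 -55.2 -53.5]
scene 115 12 lat [-5.7 -1.3  4.8] z rel [-68.3 -62.1 -55.8]
scene 125 13 lat [-14.9   0.4  11.1] z rel [-84.7 -72.3 -59.9]
scene 135 25 lat [-14.3  -3.7   9.5] z rel [-75.2 -66.2 -59.2]
scene 165 10 lat [-2.  16.6 30. ] z rel [-98.2 -95.9 -92.9]
```

View pics/topI.png

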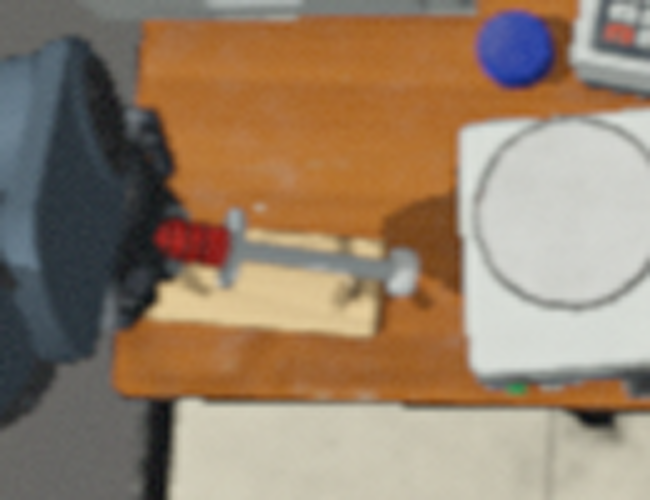

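```bash
python3 -m handwheel '[0,0,-2,0,2.4, 0,0,-4,0,2.4, 0,0,-5.2,0,2.4, 0,0,-6,0,2.4, 0.02,0.35,-6.9,0,2.4, 0.04,0.7,-7.8,0,2.4, 0.04,0.7,-7.8,0,2.4]' 20
python3 tip.py J 0.36 | grep top
```

```text
time: 20.1
tool_pos: [427.0, 238.6, 81.7]
eef_rot: [-0.0, 0.723, 0.691, -0.0]
ft_force: [-1.6, 2.1, 4.7]
width: 26.1
top 25 32 lat [-10.8   0.6  12.1] z rel [-13.6   0.1   5.9]
top 35 33 lat [-21.5   0.8  19.7] z rel [-12.    0.9   9.5]
top 45 28 lat [-10.1   0.6  17.2] z rel [-16.2  -4.2  14.6]
top 55 13 lat [-4.3  0.3  6.4] z rel [-20.6 -15.8 -10.3]
top 65 18 lat [-5.7 -0.3  7.7] z rel [-23.2 -18.7 -13.6]
top 75 11 lat [-4.9  0.8  5.2] z rel [-25.3 -22.1 -17.5]
top 85 43 lat [-23.1  -0.3  20.3] z rel [-36.4 -27.9 -20.7]
top 95 40 lat [-26.8  -3.8  22.7] z rel [-71.  -45.1 -25.9]
top 105 15 lat [-8.3  1.3  5.8] z rel [-47.8 -32.  -28.4]
top 115 16 lat [-6.7  0.   7.2] z rel [-53.6 -36.1 -32.9]
top 125 23 lat [-27.   -1.6  27.7] z rel [-81.1 -44.8 -35.9]
top 135 52 lat [-28.1  -4.1  29. ] z rel [-84.5 -79.1 -34.1]
top 145 67 lat [-27.9   1.5  26.4] z rel [-87.9 -83.1 -33.9]
top 155 50 lat [-29.9  -4.1  26.8] z rel [-86.5 -83.5 -79.2]
top 165 7 lat [-31.4 -27.3 -14.6] z rel [-84.8 -79.4 -75.9]
```

```bash
python3 -m handwheel '[0.04,0.22,-0.85,0,2.4, 0.06,0.42,-1.65,0,2.4, 0.08,0.5,-2.5,0,2.4, 0.1,0.56,-3.3,0,2.4, 0.1,0.58,-3.4,0,2.4, 0.1,0.58,-3.4,0,2.4]' 20
python3 tip.py K 0 | grep top; python3 rodfit.py w6
```

```text
time: 20.95
tool_pos: [428.0, 244.4, 48.5]
eef_rot: [-0.0, 0.722, 0.691, 0.0]
ft_force: [-4.6, 3.5, 8.2]
width: 25.8
top 25 22 lat [-11.8  -0.2  10.3] z rel [ 1.5 12.5 16.1]
top 35 57 lat [-22.3  -3.6  22.4] z rel [-16.5  13.   26.6]
top 45 32 lat [-17.7   4.3  24.2] z rel [-34.9   5.8  19.8]
top 55 16 lat [-6.3  0.4 13. ] z rel [-10.1   4.1  10.6]
top 65 13 lat [-14.8  -1.9   9.7] z rel [-34.    3.7   8.8]
top 75 13 lat [-8.5 -1.2 14. ] z rel [-32.9   3.9   7.8]
top 85 26 lat [-24.1  -1.4  17.7] z rel [-4.1  4.  10. ]
top 95 43 lat [-21.5  -0.7  19.4] z rel [-28.6   4.3  13.9]
top 105 15 lat [-16.1  -2.3   9.1] z rel [-34.1   5.3  10.5]
top 115 14 lat [-6.2 -1.4  4.8] z rel [-0.4  7.6 11. ]
top 125 12 lat [-4.6  0.2  5.4] z rel [1.6 4.2 8.3]
top 135 12 lat [-7.1 -1.   6. ] z rel [-0.4  5.5 11.8]
top 145 27 lat [-13.5  -1.8  12.4] z rel [ 5.3 12.6 16.8]
top 155 15 lat [-11.2  -0.9   9.9] z rel [-9.1  6.2 13.8]
21.05 [428.1 244.4  48.5] [-2.000e-04  7.225e-01  6.914e-01  5.000e-04] [-3.46  4.58  8.18] 25.7
red 8045 [ 239  195   69  161 9957] [413.3 212.8  36.1] [443.7 284.4 104.8] top z 63.6 [429.2 258.4  60. ] [ 0.053  0.997 -0.057] [-40.5  26.1]
```

Level again in both notches. I release, rise and check.

```bash
python3 -m handwheel '[0,0,0,0,3.2, 0,0,0,0,4.5, 0,0,0,0,6, 0,0,0,0,8.5, 0,0,0,0,8.5, 0,0,0,0,8.5, 0,0,2,0,8.5, 0,0,6,0,8.5, 0,0,11,0,8.5, 0,0,15.2,0,8.5, 0,0,15.2,0,8.5, 0,0,15.2,0,8.5]' 20
python3 rodfit.py w7
python3 - <<'E'
from h import *
a=np.load("w7.npz");im,d=a["im"],a["d"];P=cloud("wrist",im,d,a)
h=cv2.cvtColor(im,cv2.COLOR_RGB2HSV);m=np.zeros(d.shape,bool);m[150:250,250:295]=1
p=P[m&((h[...,0]<8)|(h[...,0]>172))&(h[...,1]>140)&(d>0)]
for y in(210,240,270):
    q=p[abs(p[:,1]-y)<5];print(y,np.percentile(q[:,0],[3,50,97]).round(1),np.percentile(q[:,2],95).round(1))
print(p.min(0),p.max(0))
for v in (290,300,343):
    r=P[v,255:290];k=r[:,2]>30;print(v,r[k].mean(0).round(1),r[k,2].max().round(1))
for c in("top","scene"):
    im,d=robot.read_camera(c);np.savez(c+"L.npz",im=im,d=d)
E
python3 core.py L
```

```text
time: 22.6
tool_pos: [427.7, 243.5, 199.1]
eef_rot: [-0.0, 0.722, 0.691, -0.0]
ft_force: [-0.4, 1.2, -1.0]
width: 84.9
22.6 [427.7 243.5 199.1] [-2.000e-04  7.225e-01  6.914e-01 -4.000e-04] [-0.36  1.2  -1.  ] 84.9
red 2482 [ 257  157   33   94 2887] [410.4 199.7   8.3] [443.6 284.3  65.6] top z 63.8 [428.5 247.   60.2] [ 0.059  0.998 -0.011] [-40.8  36.8]
210 [414.5 426.9 438.8] 63.8
240 [415.7 427.9 440.5] 63.9
270 [417.4 430.  442.1] 63.8
[410.38148114 199.65087356   8.33057138] [443.60656463 284.25325369  65.56058393]
290 [423.6 158.   48.7] 57.6
300 [423.7 149.1  52.7] 57.3
343 [419.9  98.1  55.7] 57.0
top [(-20, 23.9), (-15, 25.5), (-10, 22.3), (-5, 21.7), (0, 22.6), (5, 20.0), (10, 10.6), (15, 13.4), (20, 14.5), (25, 16.2), (30, 15.3), (35, 14.7), (40, 14.0), (45, 15.2), (50, 13.5), (55, 15.9), (60, 14.0), (65, 14.6), (70, 10.8), (85, -6.2), (90, 0.6), (95, -4.4)]
scene [(-20, 23.9), (-15, 24.3), (-10, 24.3), (-5, 21.2), (0, 21.6), (5, -20.1), (10, -23.3), (15, 17.8), (20, 16.3), (25, 15.2), (30, 16.0), (35, 18.8), (40, 13.6), (45, 15.2), (50, 11.8), (55, 17.6), (60, 14.5), (65, 14.3), (70, 13.9), (75, -22.5), (80, -24.8), (85, -22.6), (90, -1.0), (95, 2.8)]
```

View pics/w7.png

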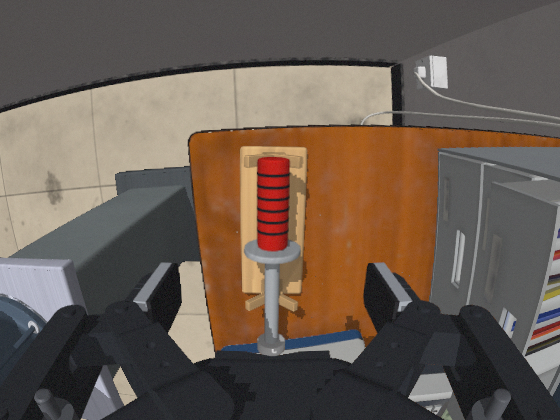

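The rod lies as it did at the start, with the handle end at (273,158), the flange at (272,250) and the head at (271,345), within about 1 mm. The core is unchanged, with its centre about 41 mm past the exit.

```bash
python3 -c "
from rig import robot
print(robot.job_done(), robot.state()['time'])"
```

```text
the job is handed in; nothing more can be done
the job is handed in; nothing more can be done
```

I pushed the core out of the barrel into the chute and laid the rod back in its rest. The job was handed in at about 23 s, and the hand-in gave no verdict.

- **Method:** The tool could only point down, so I gripped the rod lightly (20 N). I tilted it to 30° against the barrel's upper lip, then pushed at 80 N grip with about 7 N along the axis. After drawing the rod out, I levelled it against the front notch of the rest.
- **Slip on the way:** My first tilt moved the grip the wrong way, and the rod's head nearly came out of the mouth. I put it back in and redid the tilt.
- **Core:** In the last pictures it reaches from about 11 to 72 mm past the exit, so its centre is at about 41 mm (at least 32 needed). It had not moved since the rod left, and the two cameras agree to a few mm.
- **Rod:** It is level in both notches, within about 1 mm of where it first lay, and the gripper is open and 150 mm above it.
- **Not checked:** I did not measure the timer, dish, meter and tape roll again at the end. The path with the rod stayed well away from them; on the first move the empty gripper started at their end of the bench and stayed about 250 mm or more above it.

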